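# Probe the mould in the lidded pot

### The job

Lift the lid off the steel pot and set it down flat on the wooden board, right way up and without dropping it; then take the spring-tipped probe out of its stand and hold its tip inside the ring marked on the sloping face of the mould in the pot, square to that face and pressed gently so that the sprung tip is pushed in about half its travel. Finish while still holding the probe there in the gripper, clear of the pot's wall. Leave the tin, the bowl and the brush alone.

Things in the scene. Friction and masses are not known exactly. Their poses are not given: they have to be found in the camera images.
- pot: Open round steel pot, fixed to the bench: outer diameter 140 mm, wall 3 mm, rim 70 mm above its origin, inner floor 5 mm above it. Two small loop handles on its +y and -y sides reach 91 mm from its axis, 50 mm up. Origin: centre of the underside, z up.
- lid: Loose steel lid on the pot, 0.15 to 0.3 kg. Origin: centre of its underside, z up. From there up: plug 125 mm wide, 5 mm thick (inside the pot's rim, 4 mm play all round), disc 150 mm wide from 5 to 9 mm, stem 16 mm wide to 21 mm, black cylindrical knob 28 mm wide from 21 to 43 mm. On the pot its origin is 65 mm above the pot's; flat on the board, 8 mm above the board's.
- lid_knob (a point): Middle of the lid's knob, on its axis, 32 mm above the lid's origin.
- board: Square wooden board lying on the bench, fixed, 160 x 160 x 8 mm, where the lid goes. Origin: centre of the underside. It lies to one side of the pot, the stand to the other; which side varies.
- stand: Square dark steel block, fixed, 80 x 80 x 70 mm high, with a round upright hole 20 mm in diameter through its centre, in which the probe stands. Origin: centre of the underside.
- probe: Loose probe, 0.09 to 0.15 kg, upright in the stand. Origin: on its axis at the shoulder, which rests on the stand's top; z along the axis, away from the tip. Above: grey square handle 22 x 22 mm (sides along x and y), 70 mm long, then a rubber button, diameter 14, to 74 mm. Below: round barrel, diameter 16, to -35 mm, then the sprung tip, a round-ended rod, diameter 8, to -65 mm when free.
- probe_tip (a point): The very end of the probe's sprung tip, on the probe's axis: 65 mm below the probe's origin when free; it moves up towards the handle when pressed.
- plunger (a joint): How far the sprung tip is pushed into the probe, m: 0 free, 0.012 fully in (hard stop). Spring 500 N/m, no preload: half travel is 0.006 m, 3 N.
- mould: Aluminium block with a sloping top, fixed amid the pot's floor, hidden by the lid at the start: 66 x 56 mm, highest (48 mm) at its +x end. Origin: centre of the underside, z up, on the pot's axis, 5 mm above the pot's origin. The face slopes 20 degrees (0.35 rad) down towards the mould's own -x, which looks towards the robot's side (-x) within 46 degrees.
- face: The sloping face of the mould, 66 x 56 mm. Origin: the marked spot, the centre of the dark ring (inner diameter 17 mm, outer 22 mm, flat) in the middle of the face, 36 mm above the mould's origin; z is the outward normal of the face, 0.35 rad from vertical, leaning to the mould's -x.
- tin: Bystander: closed tin can, 66 mm in diameter, 85 mm high. Origin: centre of the underside. Leave alone.
- bowl: Bystander: white ceramic bowl, 100 mm in diameter, 45 mm high. Origin: centre of the underside. Leave alone.
- brush: Bystander: hand brush lying on the bench. Leave alone.
There are look-alikes about, which are no part of the job. Leave any orange, purple or red look-alike of the lid alone.

How it is judged:
By the outcome, as a careful person would: the job done as asked, in the order asked, and still so for the second after the job is handed in, while the arm keeps its last pose, push and grip.
It also fails if it takes over 67 s, if anything falls off the work surface, if the arm or the gripper's body presses on something with over 40 N, if the wrist force passes 120 N, or if a joint passes its speed limit or range.

### The arm

A 6-joint arm with a two-finger parallel gripper is mounted at the origin on the work surface. World frame = base frame: x ahead of the robot, y to its left, z up, the work surface at z = 0. Lengths are in m, angles in rad, forces in N, time in s.
With the tool pointing down it reaches from about 0.275 to 0.85 m from the base axis. Payload 5.2 kg.
Tool frame: the origin (TCP) lies midway between the tips of the shut fingers; the grasp point (between the pads) lies 19 mm behind it (manip.grip_depth is the distance from the TCP to the grasp point, in m); z points along the fingers, y is the line along which they close (so a half turn about z gives the same grasp; the last joint's range is limited). The gripper opens to 85 mm and grips with 20 to 120 N. Pads are 22 mm wide; open, the fingers measure 114 mm over their backs; the gripper's body (76 mm by 85 mm) begins 54 mm behind the grasp point. The pads swing forward as they close: fully open they stand 13 mm farther back than shut.
Start: joints at [1.122, 0.259, 1.535, -0, 1.348, -0.203], TCP at [0.134, 0.533, 0.231] pointing down, gripper open.
Joint ranges: [-3.14, 3.14], [-0.91, 2.08], [0.19, 2.58], [-1.22, 4.36], [0.22, 2.71], [-3.12, 3.12]. Speed limits (rad/s): [2.57, 2.57, 3.14, 3.14, 3.14, 3.14].

### API

Orientations are given as a rotation vector (axis times angle).
In Python, from cell import manip gives the robot as it stands.
- The arm moves only by the tool move_arm, never from a script. Its arguments are lists of equal length, an entry for each row: "travel": the shift along the tool's x, y, z in cm, a list of three; "spin": the turn about the tool's z in degrees; "fingers": the opening in per cent of the stroke, from 0 (shut) to 100 (fully open). In form: {"travel": [[tx, ty, tz], ...], "spin": [spin, ...], "fingers": [fingers, ...]}. A call has 1 to 10 rows; each row shifts and turns the commanded pose from where the row before left it, along the tool's axes as they then stand; what a row does not reach is not made up. A row lasts 1/12 s, in which the tool goes at most 41.7 mm and 7.16 degrees, less where a joint would pass 70% of its speed; a pose out of reach is approached as far as the arm can. A call is refused whole if a number of a shift passes 4.17 or a number of a turn 7.16, either way. A call with a gripper value outside its range is refused whole. The fingers move at their own pace and stop on an object; "grip_force" is the grip in N (left out, the last holds). Time passes only in rows, so rows that do not move let the fingers close. It gives the time, the measured TCP pose, the force, the opening and the grip force at its end, in the units of the state.
- manip.get_obs(): the state, without advancing time (a new reading comes with each control period).
- manip.camera(name): name is "scene" or "top"; returns the picture (400x640x3 uint8, blue, green, red); there is no depth.
- manip.camera_model(name): a dict with "fov_y" (degrees; the focal length in pixels is half the picture's height over the tangent of half this angle, whatever the lens; pixels are square), "cx", "cy" (the principal point, pixels), "position" and "rotation" of the camera in the world. Camera axes: x right, y up, looking along -z (the intrinsics and any distortion apply to the point x, -y, -z); pixel columns grow to the right and rows downward; lengths in m; the calibration is good to about 2 mm. A picture is of the moment at which its call begins. camera_model takes no time and is no camera call.
- manip.close_job(): hands the job in; it is judged then, once.
Trained networks look in the newest picture that a camera, given by its name, has taken for a name from the list of things; names that differ only in an ending like _2 or _b are one class to them, and where a whole thing is asked for, a point or a joint stands for the part that bears it (a point fixed in the world has none). Each returns a list of dicts, best first, with "p" (0 to 1); they miss things now and then, are a little off and sometimes report something else, mostly with a low value. They report only what shows in the picture. A call takes as long as a camera call. They do not tell look-alikes from the thing itself.
- manip.look_for(camera, target): "rect" ([left, top, right, bottom] in pixels, round what is visible of it).
- manip.regions_of(camera, target): "region" (400x640 bool, what is visible of it) and "rect" ([left, top, right, bottom] in pixels, round what is visible of it).
The state is a dict: "clock": time; "joints": joint angles; "joint_vel": joint speeds; "tau": joint torques, N m; "eef_pos": TCP position; "ee_rot": TCP orientation; "force": force on the tool from outside, world axes, zero at the start; "ft_torque": the same for the moment, N m; "width": opening from 0.0 (shut) to 1.0 (fully open); "finger_force": force on a finger pad.
Only numpy, scipy, OpenCV 4.12 (cv2) and the standard library are available. Lean on these libraries where they do the work, as an engineer would, in place of code of your own. Each camera call takes 0.05 s, during which the arm holds its last target. There are 200 camera calls.

## Working session

There is one attempt and no reset: what is moved stays moved. The work goes in short steps, Python scripts to look and compute and a tool call to move; the robot and the scene stay as the last step left them, time stands still between calls to the robot, and variables do not carry over. Pictures are saved under pics/ and viewed, at most 10 in all, crops included, and the job is handed in when it is done.

Besides the shell and the picture viewer there is one more tool, called after "Emit:" as name([rows], argument=value, ...), one row to a line, values as JSON. move_arm: Moves the arm, as the interface text tells. Its arguments: {"type":"object","properties":{"travel":{"type":"array"},"spin":{"type":"array"},"fingers":{"type":"array"},"grip_force":{"type":"number"}},"required":["travel","spin","fingers"]}

```bash
ls; mkdir -p pics; python3 - <<'E'
from cell import manip
import cv2,numpy as np
for c in("scene","top"):
    im=manip.camera(c);cv2.imwrite(f"pics/{c}0.png",im);print(c,manip.camera_model(c))
    for t in("pot","lid","lid_knob","board","stand","probe","tin","bowl"):
        print(t,[(np.round(d["rect"]).tolist(),round(d["p"],2)) for d in manip.look_for(c,t)][:4])
print(manip.get_obs())
E
```

```text
pics
scene {'fov_y': 49.689756954370765, 'cx': 322.8144780461401, 'cy': 202.82856033188935, 'position': array([ 1.25354648, -0.21286493,  0.65572605]), 'rotation': array([0.7707513 , 0.62279101, 1.23489914])}
pot [([285.0, 200.0, 360.0, 250.0], 0.8)]
lid [([142.0, 186.0, 206.0, 220.0], 0.83), ([167.0, 253.0, 246.0, 311.0], 0.74), ([225.0, 167.0, 279.0, 198.0], 0.68), ([345.0, 159.0, 400.0, 188.0], 0.62)]
lid_knob [([226.0, 166.0, 273.0, 202.0], 0.84), ([284.0, 188.0, 353.0, 227.0], 0.81), ([142.0, 184.0, 204.0, 217.0], 0.81), ([165.0, 254.0, 243.0, 312.0], 0.63)]
board [([413.0, 197.0, 504.0, 247.0], 0.74)]
stand [([199.0, 192.0, 248.0, 241.0], 0.59)]
probe []
tin [([441.0, 244.0, 480.0, 298.0], 0.89)]
bowl [([262.0, 284.0, 313.0, 334.0], 0.73)]
top {'fov_y': 57.9377776410207, 'cx': 318.60547198693996, 'cy': 203.46377072489747, 'position': array([ 0.4289043 , -0.05545163,  0.97226505]), 'rotation': array([ 0.08385739, -0.07133573, -1.58696302])}
pot [([283.0, 196.0, 352.0, 227.0], 0.41)]
lid [([386.0, 141.0, 443.0, 193.0], 0.82), ([418.0, 249.0, 473.0, 311.0], 0.75), ([292.0, 174.0, 
[... 396 characters left out ...]
.0], 0.8)]
{'clock': 0.9, 'joints': array([ 1.12225138e+00,  2.58574312e-01,  1.53497324e+00, -1.96435868e-05,
        1.34798582e+00, -2.02785964e-01]), 'joint_vel': array([-9.35749096e-04, -6.49065198e-04, -9.34124797e-04,  2.33348432e-03,
        9.27707413e-05, -8.86789152e-04]), 'tau': array([-2.96014223e-04, -4.45899153e+01, -2.90902501e+01, -7.38687413e-05,
        5.54421695e-04,  1.05898897e-05]), 'eef_pos': array([0.13379676, 0.53349952, 0.23133434]), 'ee_rot': array([3.85055244e-01, 3.11786844e+00, 7.85946659e-05]), 'force': array([ 0.0664882 , -0.67866411,  0.33537333]), 'ft_torque': array([-0.05635992,  0.00329765,  0.01906968]), 'finger_force': 0.0, 'width': 1.0013962878845903}
```

View pics/scene0.png

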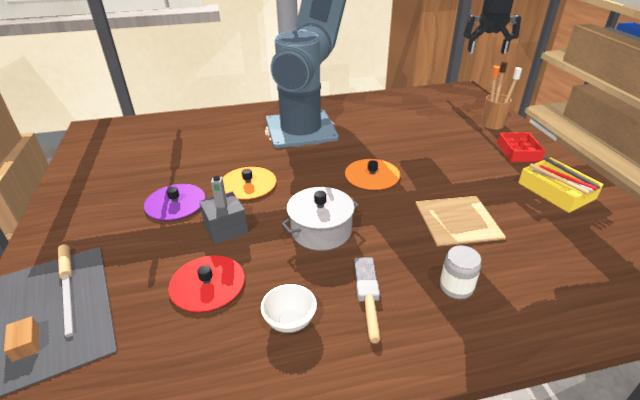

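View pics/top0.png

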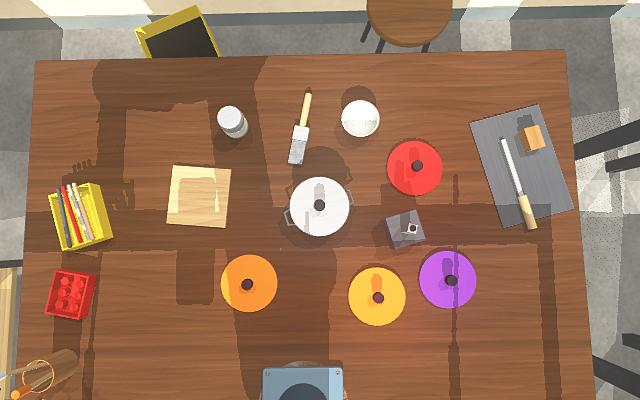

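The scene view shows the pot with its grey-white lid at (320,215), its knob at (320,199), the stand and probe at (222,215), the board at (459,220), the tin at (460,272), the bowl at (289,310) and the brush at (368,300). The top view shows the lid at (320,206), the probe at (412,229) and the board at (199,196).

Lid candidates in the top view are steel/white (320,206), red (415,167), orange (249,284), yellow (377,296) and purple (448,279). The white one fits because it is steel and sits on the pot with the handles. I'll confirm it in a crop.

```bash
cat > h.py <<'E'
from cell import manip
import cv2,numpy as np
from scipy.spatial.transform import Rotation as R
def cam(c):
    m=manip.camera_model(c);f=200/np.tan(np.radians(m["fov_y"])/2)
    return f,m["cx"],m["cy"],np.array(m["position"]),R.from_rotvec(m["rotation"]).as_matrix()
def ray(c,u,v):
    f,cx,cy,p,M=cam(c);d=M@np.array([(u-cx)/f,-(v-cy)/f,-1]);return p,d
def atz(c,u,v,z):
    p,d=ray(c,u,v);return p+d*(z-p[2])/d[2]
def proj(c,X):
    f,cx,cy,p,M=cam(c);q=(np.atleast_2d(X)-p)@M
    return np.c_[cx+f*q[:,0]/-q[:,2],cy-f*q[:,1]/-q[:,2]]
def tri(a,b):
    p,d=ray("top",*a);q,e=ray("scene",*b)
    s=np.linalg.lstsq(np.c_[d,-e],q-p,rcond=None)[0];A=p+d*s[0];B=q+e*s[1];return (A+B)/2,np.linalg.norm(A-B)
E
python3 - <<'E'
from h import *
t=cv2.imread("pics/top0.png");s=cv2.imread("pics/scene0.png")
a=cv2.resize(t[160:260,270:440],None,fx=4,fy=4,interpolation=cv2.INTER_CUBIC)[:, :400]
a=cv2.resize(t[165:255,280:440],(640,360),interpolation=cv2.INTER_CUBIC)
b=cv2.resize(s[170:250,190:370],(540,240),interpolation=cv2.INTER_CUBIC)
o=np.zeros((600,640,3),np.uint8);o[:360]=a;o[360:,:540]=b;cv2.imwrite("pics/crop1.png",o)
for c in("top","scene"):
  manip.camera(c)
  for n in("lid","board","stand","probe"):
    for d in manip.regions_of(c,n):
      r=d["region"];v,u=np.nonzero(r)
      if len(u): 
        print(c,n,round(d["p"],2),np.round(d["rect"]),len(u),u.mean().round(1),v.mean().round(1))
      if n in("board","stand") and len(u):
        k=max(cv2.findContours(r.astype(np.uint8),0,1)[0],key=cv2.contourArea);print(cv2.minAreaRect(k),cv2.boxPoints(cv2.minAreaRect(k)).round(1).tolist())
E
```

```text
top lid 0.93 [346. 268. 407. 328.] 2661 376.3 296.0
top lid 0.89 [222. 256. 276. 312.] 2573 248.4 283.1
top lid 0.84 [389. 140. 441. 193.] 2396 413.8 167.4
top lid 0.82 [418. 246. 473. 309.] 2620 447.1 279.2
top lid 0.63 [289. 174. 347. 236.] 2812 318.7 206.2
top board 0.86 [166. 165. 230. 228.] 3455 198.7 196.2
((198.3029327392578, 196.061767578125), (60.590240478515625, 58.82621765136719), 4.398705005645752) [[165.8000030517578, 223.10000610351562], [170.39999389648438, 164.39999389648438], [230.8000030517578, 169.10000610351562], [226.3000030517578, 227.6999969482422]]
top stand 0.88 [380. 214. 425. 248.] 1023 402.5 230.0
((403.18511962890625, 229.83624267578125), (32.82331848144531, 37.791988372802734), 72.47443389892578) [[380.20001220703125, 219.89999389648438], [416.29998779296875, 208.5], [426.1000061035156, 239.8000030517578], [390.1000061035156, 251.1999969482422]]
top probe 0.72 [401. 224. 419. 232.] 158 409.0 228.5
scene lid 0.92 [141. 183. 206. 220.] 1706 173.1 201.4
scene lid 0.84 [285. 187. 355. 229.] 2169 319.6 207.4
scene lid 0.77 [347. 156. 399. 189.] 1249 372.1 173.7
scene lid 0.76 [165. 254. 243. 311.] 3358 205.3 283.1
scene lid 0.72 [225. 168. 276. 201.] 1346 248.7 182.0
scene lid 0.41 [212. 175. 226. 208.] 351 218.3 191.9
scene board 0.82 [416. 194. 505. 245.] 3046 458.6 220.5
((460.0445556640625, 219.94554138183594), (47.46327590942383, 84.67767333984375), 84.2894058227539) [[415.6000061035156, 200.5], [499.79998779296875, 192.10000610351562], [504.5, 239.3000030517578], [420.29998779296875, 247.8000030517578]]
scene stand 0.57 [199. 191. 248. 244.] 1698 223.1 217.8
((223.6729736328125, 216.0621795654297), (46.980220794677734, 43.01006317138672), 72.89727020263672) [[196.1999969482422, 199.89999389648438], [237.3000030517578, 187.3000030517578], [251.10000610351562, 232.1999969482422], [210.0, 244.8000030517578]]
scene probe 0.57 [213. 174. 226. 208.] 332 218.2 191.4
```

View pics/crop1.png

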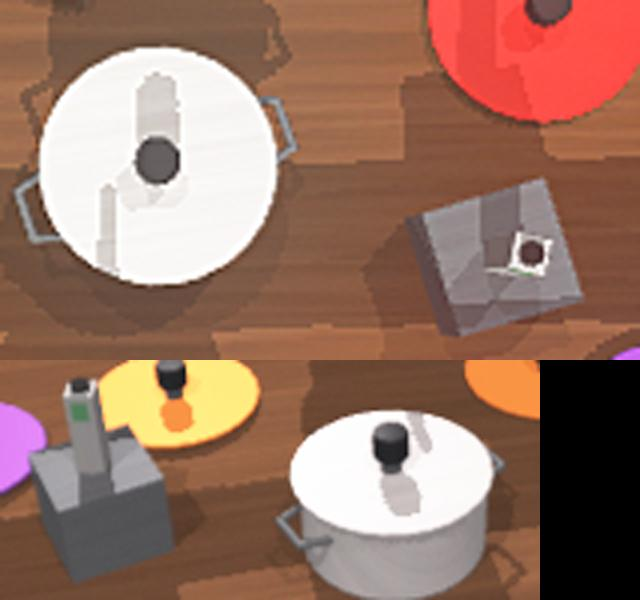

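The crop confirms it: the white steel lid with the black knob sits on the pot with its loop handles, knob at top px (319.3,205). The probe's button is at top px (413,228) in the dark stand.

```bash
python3 - <<'E'
from h import *
P=lambda *a:print(*[np.round(x,4) if not isinstance(x,str) else x for x in a])
P("disc top",atz("top",319.6,206.4,.074),"scene",atz("scene",320.7,206.7,.074))
P("knob top",atz("top",319.3,205,.108),"scene",atz("scene",320,192.7,.108))
P("probe button",atz("top",413,228,.144),"scene",atz("scene",216.7,178.3,.144),*tri((413,228),(216.7,178.3)))
P("board",atz("top",198.3,196.1,.008),atz("scene",459,220.3,.008))
c=[atz("top",280+x/4,165+y/4,.07) for x,y in((425,213),(545,180),(580,297),(458,322))];P("stand",np.mean(c,0),*c)
d=[atz("top",*q,.008) for q in((170.4,164.4),(230.8,169.1),(226.3,227.7),(165.8,223.1))];P("board corners",*d)
P("handles",atz("top",280+25/4,165+212/4,.05),atz("top",280+285/4,165+128/4,.05))
for n,u,v in(("tin",460,272),("bowl",289,310)):P(n,atz("scene",u,v,.03))
e=manip.get_obs();M=R.from_rotvec(e["ee_rot"]).as_matrix();P(M, manip.grip_depth)
E
```

```text
disc top [ 0.5104 -0.0514  0.074 ] scene [ 0.5164 -0.0508  0.074 ]
knob top [ 0.5107 -0.0509  0.108 ] scene [ 0.5107 -0.0506  0.108 ]
probe button [ 0.4507 -0.2641  0.144 ] scene [ 0.4556 -0.2634  0.144 ] [ 0.4508 -0.2642  0.1411] 0.0011
board [0.5501 0.2753 0.008 ] [0.5613 0.2714 0.008 ]
stand [ 0.4525 -0.2641  0.07  ] [ 0.4781 -0.2172  0.07  ] [ 0.4974 -0.2928  0.07  ] [ 0.4243 -0.3112  0.07  ] [ 0.4102 -0.2352  0.07  ]
board corners [0.6384 0.3528 0.008 ] [0.6223 0.188  0.008 ] [0.4637 0.199  0.008 ] [0.4789 0.3614 0.008 ]
handles [0.4843 0.0345 0.05  ] [ 0.5353 -0.133   0.05  ]
tin [0.732  0.1813 0.03  ]
bowl [ 0.7454 -0.1627  0.03  ]
[[-0.9699  0.2433  0.    ]
 [ 0.2433  0.9699 -0.    ]
 [-0.     -0.     -1.    ]] 0.0187
```

Emit:
move_arm([
  [-2.54, -2.37, 0.3],
  [-2.54, -2.37, 0.3],
  [-2.54, -2.37, 0.3],
  [-2.54, -2.37, 0.3],
  [-2.54, -2.37, 0.3],
  [-2.54, -2.37, 0.3],
  [-2.54, -2.37, 0.3],
  [-2.54, -2.37, 0.3],
  [-2.54, -2.37, 0.3],
  [-2.54, -2.37, 0.3],
], spin=[0, 0, 0, 0, 0, 0, 0, 0, 0, 0], fingers=[100, 100, 100, 100, 100, 100, 100, 100, 100, 100], grip_force=60)

```text
clock: 2.23
eef_pos: [0.3231, 0.2403, 0.2015]
ee_rot: [0.385, 3.117, 0.001]
force: [0.1, 0.5, 0.0]
width: 1.0
finger_force: 0.0
```

Emit:
move_arm([
  [-2.54, -2.37, 0.3],
  [-2.54, -2.37, 0.3],
  [-2.54, -2.37, 0.3],
  [-2.54, -2.37, 0.3],
  [-2.54, -2.37, 0.3],
  [-2.54, -2.37, 0.3],
  [-2.54, -2.37, 0.3],
  [-2.54, -2.37, 0.3],
  [-2.54, -2.37, 0.3],
  [-2.54, -2.37, 0.3],
], spin=[0, 0, 0, 0, 0, 0, 0, 0, 0, 0], fingers=[100, 100, 100, 100, 100, 100, 100, 100, 100, 100])

```text
clock: 3.07
eef_pos: [0.5119, -0.0516, 0.1712]
ee_rot: [0.386, 3.117, 0.0]
force: [0.4, 0.9, 0.1]
width: 1.005
finger_force: 0.0
```

Emit:
move_arm([
  [0, 0, 3],
  [0, 0, 3],
  [0, 0, 2],
  [0, 0, 1.1],
  [0, 0, 0],
  [0, 0, 0],
  [0, 0, 0],
  [0, 0, 0],
  [0, 0, 0],
  [0, 0, 0],
], spin=[0, 0, 0, 0, 0, 0, 0, 0, 0, 0], fingers=[100, 100, 100, 100, 80, 60, 40, 20, 10, 10], grip_force=60)

```text
clock: 3.9
eef_pos: [0.5122, -0.0501, 0.0818]
ee_rot: [0.384, 3.115, -0.001]
force: [-0.0, 0.1, 6.7]
width: 0.308
finger_force: 58.7
```

Emit:
move_arm([
  [0, 0, 0],
  [0, 0, 0],
  [0, 0, 0],
  [0, 0, 0],
], spin=[0, 0, 0, 0], fingers=[10, 10, 10, 10])

```text
clock: 4.23
eef_pos: [0.5122, -0.0501, 0.0818]
ee_rot: [0.384, 3.115, -0.001]
force: [0.0, -0.2, 6.1]
width: 0.306
finger_force: 58.7
```

Emit:
move_arm([
  [0, 0, -0.5],
  [0, 0, -1],
  [0, 0, -1.5],
  [0, 0, -2],
  [0, 0, -2],
  [0, 0, -1],
  [0, 0, 0],
], spin=[0, 0, 0, 0, 0, 0, 0], fingers=[10, 10, 10, 10, 10, 10, 10])

```text
clock: 4.82
eef_pos: [0.5128, -0.0503, 0.1632]
ee_rot: [0.384, 3.113, -0.002]
force: [0.0, 0.1, -1.9]
width: 0.309
finger_force: 59.1
```

Emit:
move_arm([
  [0.2, 1.5, 0],
  [0.4, 2.5, 0],
  [0.4, 3.5, 0],
  [0.5, 3.5, 0],
  [0.5, 4, 0],
  [0.5, 4, 0],
  [0.5, 4, 0],
  [0.5, 4, 0],
  [0.4, 3, 0],
  [0.2, 1.5, 0],
], spin=[0, 0, 0, 0, 0, 0, 0, 0, 0, 0], fingers=[10, 10, 10, 10, 10, 10, 10, 10, 10, 10])

```text
clock: 5.65
eef_pos: [0.5471, 0.2695, 0.1588]
ee_rot: [-0.38, -3.117, -0.001]
force: [0.0, -0.2, -2.4]
width: 0.308
finger_force: 59.3
```

Emit:
move_arm([
  [0, 0.9, 0],
  [0, 0, 0],
  [0, 0, 0],
  [0, 0, 0],
], spin=[0, 0, 0, 0], fingers=[10, 10, 10, 10])

```text
clock: 5.98
eef_pos: [0.5502, 0.2726, 0.1599]
ee_rot: [-0.387, -3.117, 0.002]
force: [-0.1, -0.4, -1.9]
width: 0.305
finger_force: 59.3
```

```bash
python3 - <<'E'
from h import *
t=manip.camera("top");s=manip.camera("scene")
cv2.imwrite("pics/t1.png",t);cv2.imwrite("pics/s1.png",s)
a=cv2.resize(t[165:250,275:365],(720,680)[:2],interpolation=cv2.INTER_CUBIC)
o=np.zeros((600,800,3),np.uint8)
o[:440,:480]=cv2.resize(t[150:260,260:380],(480,440),interpolation=cv2.INTER_CUBIC)
o[:280,480:]=cv2.resize(t[150:255,150:270],(320,280),interpolation=cv2.INTER_CUBIC)
o[280:600,480:]=cv2.resize(s[130:250,400:520],(320,320),interpolation=cv2.INTER_CUBIC)
o[440:600,:480]=cv2.resize(s[180:253,210:430],(480,160),interpolation=cv2.INTER_CUBIC)
cv2.imwrite("pics/crop2.png",o)
E
```

```text
(no output)
```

View pics/crop2.png

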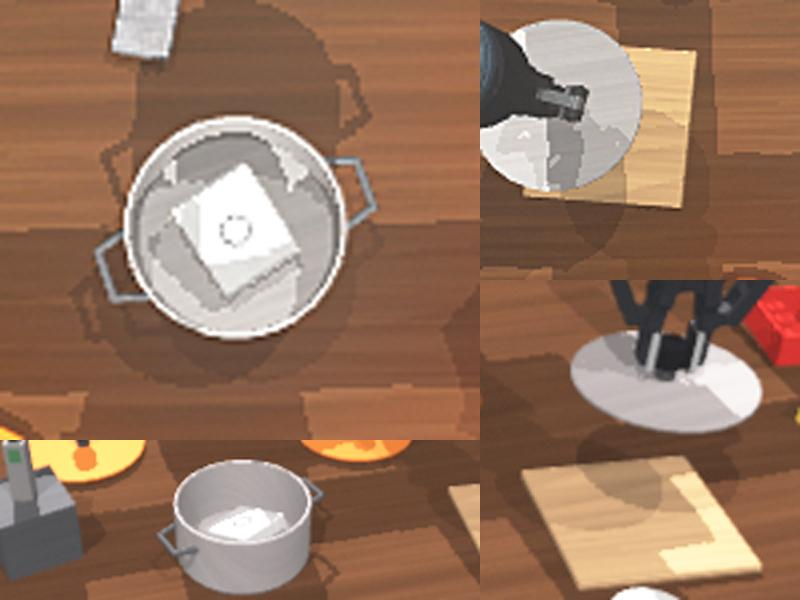

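The crop shows the lid held level over the board, and the open pot with the mould's pale sloping face and its ring at crop (236,231), about top px (319,208). Lowering the lid now.

Emit:
move_arm([
  [-0.2, 0.1, 2],
  [-0.2, 0.1, 2.5],
  [0, 0, 2.5],
  [0, 0, 2.5],
  [0, 0, 1.5],
  [0, 0, 1],
  [0, 0, 0.5],
  [0, 0, 0.4],
  [0, 0, 0.2],
  [0, 0, 0.2],
], spin=[0, 0, 0, 0, 0, 0, 0, 0, 0, 0], fingers=[10, 10, 10, 10, 10, 10, 10, 10, 10, 10])

```text
clock: 6.92
eef_pos: [0.5555, 0.2754, 0.0283]
ee_rot: [0.385, 3.116, 0.001]
force: [1.0, 0.2, -1.4]
width: 0.305
finger_force: 59.4
```

Emit:
move_arm([
  [0, 0, 0.1],
  [0, 0, 0],
  [0, 0, 0],
], spin=[0, 0, 0], fingers=[10, 10, 10])

```text
clock: 7.17
eef_pos: [0.5549, 0.2755, 0.0269]
ee_rot: [0.385, 3.117, 0.001]
force: [0.6, 0.3, -2.2]
width: 0.307
finger_force: 59.4
```

Still 2 mm above the board, with no contact force yet.

Emit:
move_arm([
  [0, 0, 0.1],
  [0, 0, 0.1],
  [0, 0, 0.1],
  [0, 0, 0],
], spin=[0, 0, 0, 0], fingers=[10, 10, 10, 10])

```text
clock: 7.5
eef_pos: [0.555, 0.2755, 0.0249]
ee_rot: [0.385, 3.117, 0.001]
force: [-3.0, -1.0, 7.2]
width: 0.306
finger_force: 60.6
```

Emit:
move_arm([
  [0, 0, 0],
  [0, 0, 0],
  [0, 0, 0],
  [0, 0, 0],
  [0, 0, 0],
  [0, 0, -2],
  [0, 0, -4],
  [0, 0, -4],
  [0, 0, -4],
  [0, 0, -4],
], spin=[0, 0, 0, 0, 0, 0, 0, 0, 0, 0], fingers=[35, 45, 60, 80, 80, 80, 80, 80, 80, 80])

```text
clock: 8.33
eef_pos: [0.5543, 0.2752, 0.205]
ee_rot: [-0.385, -3.117, 0.0]
force: [1.3, -0.3, 0.5]
width: 0.8
finger_force: 0.0
```

```bash
python3 - <<'E'
from h import *
P=lambda *a:print(*[np.round(x,4) if not isinstance(x,str) else x for x in a])
t=manip.camera("top");s=manip.camera("scene")
cv2.imwrite("pics/t2.png",t);cv2.imwrite("pics/s2.png",s)
o=np.zeros((600,800,3),np.uint8)
o[:,:600]=cv2.resize(t[182:232,294:344],(600,600),interpolation=cv2.INTER_CUBIC)
o[:200,600:]=cv2.resize(t[215:240,400:425],(200,200),interpolation=cv2.INTER_CUBIC)
o[200:400,600:]=cv2.resize(t[150:240,150:240],(200,200),interpolation=cv2.INTER_CUBIC)
o[400:,600:]=cv2.resize(s[170:260,410:510],(200,200),interpolation=cv2.INTER_CUBIC)
cv2.imwrite("pics/crop3.png",o)
for c in("top","scene"):
  for n in("mould","face","lid"):
    for d in manip.regions_of(c,n)[:2 if n!="lid" else 5]:
      r=d["region"];v,u=np.nonzero(r)
      if len(u): print(c,n,round(d["p"],2),np.round(d["rect"]),len(u),u.mean().round(1),v.mean().round(1), cv2.minAreaRect(np.c_[u,v].astype(np.float32)))
E
```

```text
top mould 0.66 [305. 191. 331. 225.] 585 318.4 207.0 ((318.34149169921875, 207.07318115234375), (27.656429290771484, 21.828824996948242), 57.094757080078125)
top mould 0.21 [286.  90. 311. 165.] 853 299.9 134.8 ((301.41387939453125, 128.49942016601562), (16.275983810424805, 72.60032653808594), 11.689369201660156)
top face 0.74 [306. 190. 335. 222.] 582 318.1 206.3 ((318.0000305175781, 206.49998474121094), (26.9029598236084, 22.74271011352539), 56.3099365234375)
top lid 0.89 [385. 141. 440. 192.] 2313 414.0 167.5 ((413.800048828125, 167.59999084472656), (53.66563034057617, 52.771202087402344), 63.43495178222656)
top lid 0.71 [420. 249. 476. 308.] 2581 447.3 279.2 ((447.25006103515625, 279.2500305175781), (57.27565002441406, 55.154327392578125), 45.0)
top lid 0.64 [224. 255. 275. 310.] 2570 248.6 282.9 ((248.5, 282.5), (57.0, 55.0), 90.0)
top lid 0.61 [167. 164. 224. 220.] 2258 198.4 195.2 ((196.5, 194.5), (55.0, 55.0), 90.0)
top lid 0.61 [347. 269. 405. 327.] 2644 376.4 296.0 ((376.0, 296.0), (58.0, 56.0), 90.0)
scene mould 0.65 [304. 217. 341. 227.] 439 322.9 218.3 ((322.0, 217.5), (15.0, 36.0), 90.0)
scene face 0.81 [303. 211. 343. 224.] 408 321.7 218.7 ((321.0, 218.0), (14.0, 36.0), 90.0)
scene lid 0.91 [141. 184. 207. 219.] 1699 173.8 201.3 ((174.0, 201.0), (36.0, 60.0), 90.0)
scene lid 0.88 [424. 197. 495. 237.] 2012 459.9 217.2 ((460.22021484375, 217.2660675048828), (65.3237533569336, 38.31304931640625), 16.699241638183594)
scene lid 0.84 [167. 255. 246. 309.] 3292 206.0 283.2 ((206.20001220703125, 282.9000244140625), (54.56005859375, 76.47352600097656), 63.43495178222656)
scene lid 0.69 [346. 158. 399. 190.] 1340 371.5 173.7 ((372.0, 174.0), (30.0, 52.0), 90.0)
scene lid 0.6 [224. 166. 279. 199.] 1376 249.2 181.5 ((249.5, 181.5), (31.997243881225586, 53.256431579589844), 77.47119140625)
```

View pics/crop3.png

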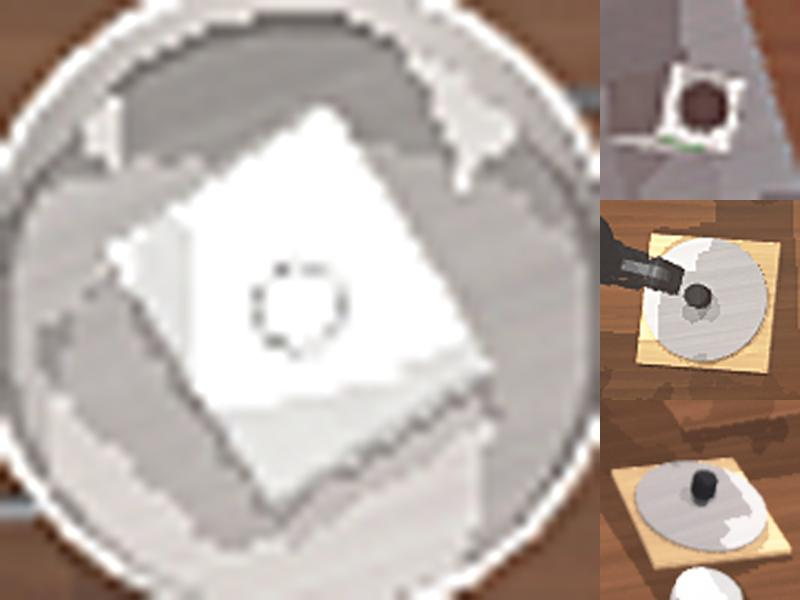

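The crop shows the lid lying flat on the board. The mould's ring is at top px (319.0,207.6), with its low end toward the lower right (toward the robot). The probe handle's corners are clear at the upper right.

```bash
python3 - <<'E'
from h import *
P=lambda *a:print(*[np.round(x,4) if not isinstance(x,str) else x for x in a])
q=lambda x,y:(294+x/12,182+y/12)
T,Rr,B,L=[atz("top",*q(x,y),z) for x,y,z in((325,105,.053),(490,370,.029),(270,505,.029),(115,245,.053))]
az=lambda v:np.degrees(np.arctan2(v[1],v[0]))%360
P("mould corners",T,Rr,B,L,"mean",(T+Rr+B+L)/4,"az",az(Rr-T),az(B-L),az(L-T)+90,az(B-Rr)+90,np.linalg.norm((Rr-T)[:2]),np.linalg.norm((L-T)[:2]))
P("ring",atz("top",319.0,207.6,.041))
P("pot rim center", atz("top",*q(300,300),.07))
k=[atz("top",400+x/8,215+y/8,.14) for x,y in((75,62),(145,80),(132,150),(62,135))]
P("probe top",np.mean(k,0),az(k[1]-k[0])%90,az(k[2]-k[1])%90,az(k[3]-k[2])%90,az(k[0]-k[3])%90)
s=cv2.imread("pics/s2.png");c=cv2.resize(s[165:255,180:370],(760,360),interpolation=cv2.INTER_CUBIC);cv2.imwrite("pics/crop4.png",c)
E
```

```text
mould corners [ 0.5525 -0.0558  0.053 ] [ 0.4969 -0.0908  0.029 ] [ 0.4683 -0.0423  0.029 ] [ 0.5233 -0.0105  0.053 ] mean [ 0.5102 -0.0499  0.041 ] az 212.1069 210.0481 212.8704 210.5243 0.0657 0.0539
ring [ 0.5103 -0.0497  0.041 ]
pot rim center [ 0.5093 -0.0499  0.07  ]
probe top [ 0.45   -0.2649  0.14  ] 74.4626 77.0206 76.8609 77.5734
```

View pics/crop4.png

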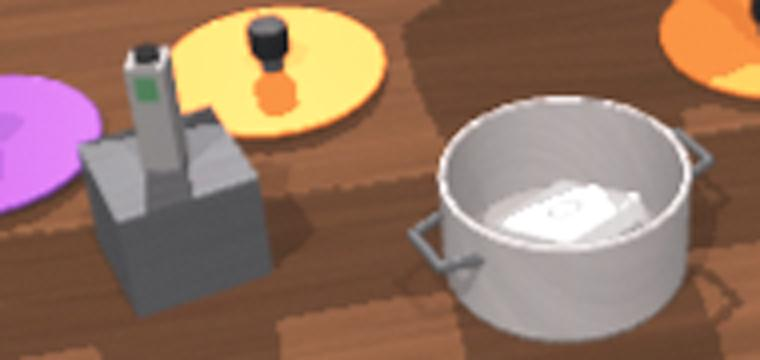

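Emit:
move_arm([
  [-0.2, -2.5, 0],
  [-0.2, -3.5, 0],
  [-0.2, -4, 0.2],
  [-0.2, -4, 0.2],
  [-0.2, -4, 0.2],
  [-0.2, -4, 0.2],
  [-0.2, -4, 0.2],
  [-0.2, -4, 0.2],
  [-0.2, -4, 0.2],
  [-0.2, -4, 0.2],
], spin=[0, 0, 0, 0, 0, 0, 0, 0, 0, 0], fingers=[80, 80, 80, 80, 80, 80, 80, 80, 80, 80])

```text
clock: 9.57
eef_pos: [0.4801, -0.0995, 0.1859]
ee_rot: [-0.385, -3.116, -0.001]
force: [0.8, -0.5, 0.1]
width: 0.802
finger_force: 0.0
```

Emit:
move_arm([
  [-0.2, -4, 0.2],
  [-0.2, -4, 0.2],
  [-0.2, -4, 0.2],
  [-0.2, -3, 0],
  [-0.2, -1.83, 0],
  [0, 0, 0],
  [0, 0, 0],
], spin=[0, 0, 0, 0, 0, 0, 0], fingers=[80, 80, 80, 80, 80, 80, 80])

```text
clock: 10.15
eef_pos: [0.4495, -0.2641, 0.1798]
ee_rot: [-0.389, -3.115, -0.003]
force: [1.2, 0.6, -0.5]
width: 0.803
finger_force: 0.0
```

Emit:
move_arm([
  [0, 0, 2],
  [0, 0, 2.5],
  [0, 0, 2.5],
  [0, 0, 1.5],
  [0, 0, 0.9],
  [0, 0, 0],
  [0, 0, 0],
  [0, 0, 0],
  [0, 0, 0],
  [0, 0, 0],
], spin=[0, 0, 0, 0, 0, 0, 0, 0, 0, 0], fingers=[80, 80, 80, 80, 80, 60, 40, 30, 20, 10], grip_force=30)

```text
clock: 10.98
eef_pos: [0.4511, -0.2642, 0.0886]
ee_rot: [0.385, 3.116, -0.002]
force: [0.5, 1.0, 3.5]
width: 0.255
finger_force: 33.3
```

Emit:
move_arm([
  [0, 0, 0],
  [0, 0, 0],
  [0, 0, 0],
  [0, 0, 0],
], spin=[0, 0, 0, 0], fingers=[5, 5, 5, 5])

```text
clock: 11.32
eef_pos: [0.4511, -0.2642, 0.0885]
ee_rot: [0.385, 3.116, -0.002]
force: [0.0, 1.8, 7.5]
width: 0.254
finger_force: 33.9
```

Emit:
move_arm([
  [0, 0, -0.5],
  [0, 0, -1],
  [0, 0, -1],
  [0, 0, -1],
  [0, 0, -1],
  [0, 0, -0.5],
  [0, 0, 0],
], spin=[0, 0, 0, 0, 0, 0, 0], fingers=[5, 5, 5, 5, 5, 5, 5])

```text
clock: 11.9
eef_pos: [0.4511, -0.2645, 0.1392]
ee_rot: [0.385, 3.115, -0.003]
force: [0.3, 0.6, -2.0]
width: 0.252
finger_force: 32.9
```

```bash
python3 - <<'E'
from h import *
o=manip.get_obs();print(o["eef_pos"],o["force"],o["ft_torque"],o["joints"])
s=manip.camera("scene");t=manip.camera("top");cv2.imwrite("pics/s3.png",s);cv2.imwrite("pics/t3.png",t)
cv2.imwrite("pics/crop5.png",np.hstack([cv2.resize(s[130:250,170:270],(500,600),interpolation=cv2.INTER_CUBIC),cv2.resize(t[190:260,370:440],(300,300),interpolation=cv2.INTER_CUBIC).repeat(2,0)]))
E
```

```text
[ 0.45109537 -0.26450916  0.1391664 ] [ 0.25921611  0.55487968 -2.02279918] [-0.00968412  0.00700658 -0.02076077] [-7.43833539e-01  2.90700444e-01  1.73249084e+00 -1.12914635e-05
  1.11517836e+00 -2.06883252e+00]
```

View pics/crop5.png

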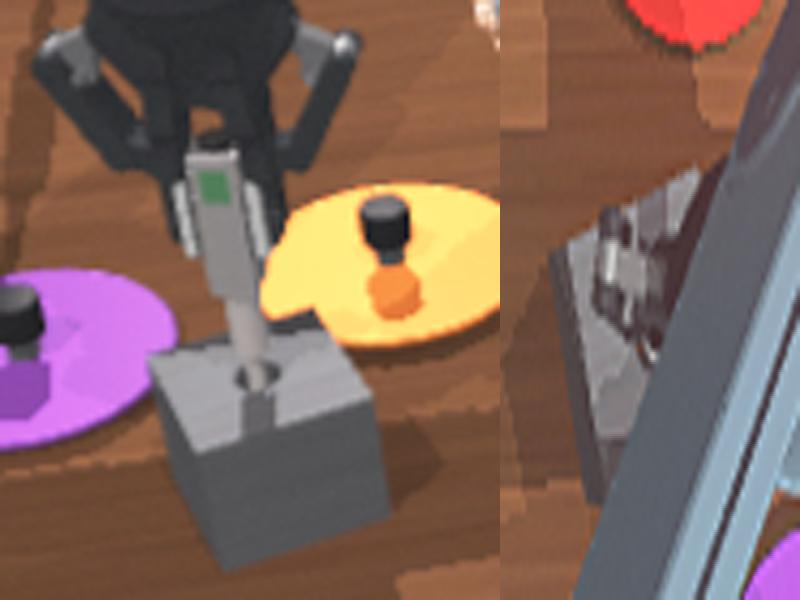

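The crop shows the probe upright between the pads, gripped about mid-handle, with its tip still in the stand's hole. Only spin about the tool's z is available, so I'll set the 20° lean by pivoting the probe in a light grip against the hole's edge.

Emit:
move_arm([
  [0.2, 0, 0],
  [0.2, 0, 0],
  [0.2, 0, 0],
  [0.1, 0, 0],
  [0, 0, 0],
], spin=[0, 0, 0, 0, 0], fingers=[5, 5, 5, 5, 5], grip_force=20)

```text
clock: 12.42
eef_pos: [0.4441, -0.2623, 0.1373]
ee_rot: [0.385, 3.116, -0.0]
force: [3.6, -1.6, -2.8]
width: 0.254
finger_force: 32.6
```

Emit:
move_arm([
  [0.2, 0, 0],
  [0.2, 0, 0],
  [0, 0, 0],
], spin=[0, 0, 0], fingers=[5, 5, 5])

```text
clock: 12.67
eef_pos: [0.4397, -0.2613, 0.1375]
ee_rot: [0.385, 3.117, -0.001]
force: [4.2, -0.9, -2.6]
width: 0.255
finger_force: 32.7
```

Emit:
move_arm([
  [0.2, 0, 0],
  [0.2, 0, 0],
  [0, 0, 0],
], spin=[0, 0, 0], fingers=[5, 5, 5])

```text
clock: 12.92
eef_pos: [0.4355, -0.2602, 0.1374]
ee_rot: [0.385, 3.118, -0.0]
force: [4.4, -1.8, -2.6]
width: 0.254
finger_force: 32.6
```

Emit:
move_arm([
  [0.2, 0, 0],
  [0.2, 0, 0],
  [0.2, 0, 0],
  [0.2, 0, 0],
  [0.2, 0, 0],
  [0.2, 0, 0],
  [0.2, 0, 0],
  [0.2, 0, 0],
  [0.2, 0, 0],
  [0, 0, 0],
], spin=[0, 0, 0, 0, 0, 0, 0, 0, 0, 0], fingers=[5, 5, 5, 5, 5, 5, 5, 5, 5, 5])

```text
clock: 13.75
eef_pos: [0.418, -0.2557, 0.1375]
ee_rot: [-0.385, -3.118, 0.0]
force: [3.4, -0.5, -0.8]
width: 0.254
finger_force: 32.5
```

```bash
python3 - <<'E'
from h import *
o=manip.get_obs();print(o["eef_pos"],o["force"],o["ft_torque"],o["width"])
s=manip.camera("scene");t=manip.camera("top");cv2.imwrite("pics/s4.png",s);cv2.imwrite("pics/t4.png",t)
cv2.imwrite("pics/crop6.png",cv2.resize(s[145:225,175:265],(675,600),interpolation=cv2.INTER_CUBIC))
E
```

```text
[ 0.41796844 -0.25570068  0.13750597] [ 3.44764428 -0.46655984 -0.75246103] [-0.16496231 -0.73325849  0.05040315] 0.25410879232659994
```

View pics/crop6.png

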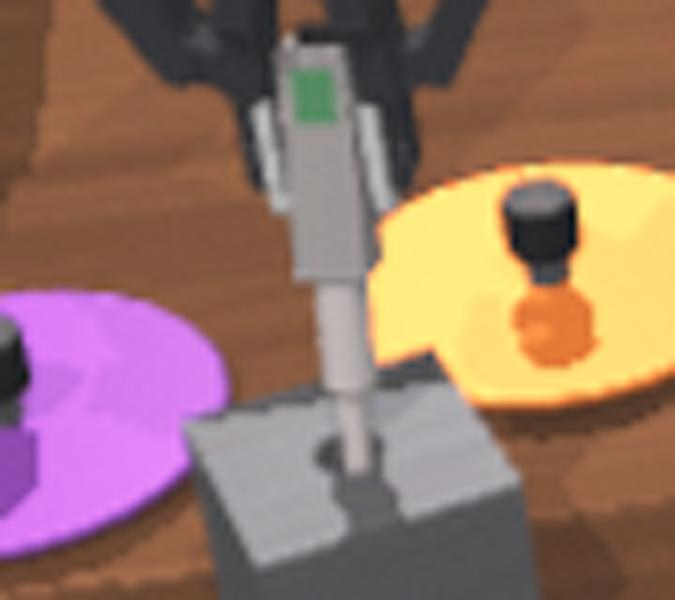

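Emit:
move_arm([
  [0.2, 0, 0],
  [0.2, 0, 0],
  [0, 0, 0],
], spin=[0, 0, 0], fingers=[5, 5, 5])

```text
clock: 14.1
eef_pos: [0.4141, -0.2547, 0.1373]
ee_rot: [-0.385, -3.118, 0.0]
force: [3.0, 0.3, -0.0]
width: 0.255
finger_force: 32.4
```

Emit:
move_arm([
  [0.2, 0, -1.5],
  [0.4, 0, -2],
  [0.4, 0, -2],
  [0, 0, -2],
  [0, 0, -2],
  [0, 0, 0],
], spin=[0, 0, 0, 0, 0, 0], fingers=[5, 5, 5, 5, 5, 5], grip_force=60)

```text
clock: 14.6
eef_pos: [0.4048, -0.2531, 0.2355]
ee_rot: [0.385, 3.116, -0.005]
force: [0.2, -0.1, -0.6]
width: 0.249
finger_force: 62.8
```

Emit:
move_arm([
  [-0.66, 2.78, 0],
  [-0.66, 2.78, 0],
  [-0.66, 2.78, 0],
  [-0.66, 2.78, 0],
  [-0.66, 2.78, 0],
  [-0.66, 2.78, 0],
  [-0.66, 2.78, 0],
  [-0.66, 2.78, 0],
  [0, 0, 0],
], spin=[0, 0, 0, 0, 0, 0, 0, 0, 0], fingers=[5, 5, 5, 5, 5, 5, 5, 5, 5])

```text
clock: 15.35
eef_pos: [0.5099, -0.0452, 0.2306]
ee_rot: [-0.379, -3.115, -0.004]
force: [0.3, 0.4, -1.4]
width: 0.247
finger_force: 62.7
```

Emit:
move_arm([
  [0, 0, 0],
  [0, 0, 0],
  [0, 0, 0],
  [0, 0, 0],
  [0, 0, 0],
  [0, 0, 0],
  [0, 0, 0],
  [0, 0, 0],
  [0, 0, 0],
  [0, 0, 0],
], spin=[7, 7, 7, 7, 7, 7, 7, 7, 7, 7], fingers=[5, 5, 5, 5, 5, 5, 5, 5, 5, 5])

```text
clock: 16.18
eef_pos: [0.5083, -0.0499, 0.2307]
ee_rot: [-2.109, -2.324, 0.004]
force: [-0.6, 0.2, -1.9]
width: 0.254
finger_force: 62.7
```

Emit:
move_arm([
  [0, 0, 0],
  [0, 0, 0],
  [0, 0, 0],
], spin=[6, 0, 0], fingers=[5, 5, 5])

```text
clock: 16.43
eef_pos: [0.5089, -0.0497, 0.2312]
ee_rot: [-2.218, -2.221, 0.003]
force: [-0.7, -1.2, -2.5]
width: 0.248
finger_force: 62.7
```

```bash
python3 - <<'E'
from h import *
o=manip.get_obs();print(o["eef_pos"],o["force"],o["joints"]);M=R.from_rotvec(o["ee_rot"]).as_matrix();print(M.round(3))
s=manip.camera("scene");t=manip.camera("top");cv2.imwrite("pics/s5.png",s);cv2.imwrite("pics/t5.png",t)
for d in manip.regions_of("scene","probe")[:2]:print(d["rect"],d["p"])
print(proj("scene",o["eef_pos"]))
cv2.imwrite("pics/crop7.png",cv2.resize(s[120:220,270:390],(720,600),interpolation=cv2.INTER_CUBIC))
E
```

```text
[ 0.50889916 -0.04973801  0.2312074 ] [-0.7178184  -1.21425691 -2.45479138] [-3.15434294e-01  1.90865163e-01  1.62313218e+00 -6.06234054e-04
  1.33050018e+00 -3.16752595e-01]
[[-0.001  1.    -0.003]
 [ 1.     0.001  0.   ]
 [ 0.    -0.003 -1.   ]]
[301.5, 128.4, 320.5, 178.7] 0.88
[304.6, 209.7, 340.5, 225.2] 0.31
[[319.45322481 142.15012464]]
```

View pics/crop7.png

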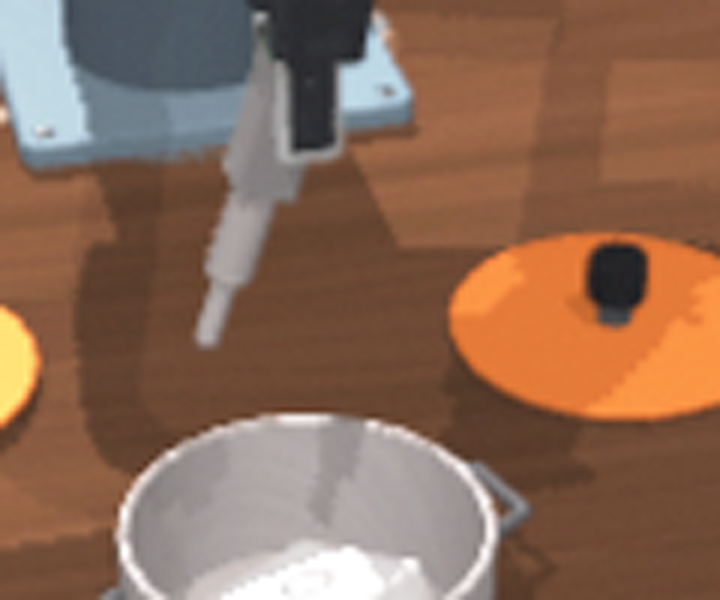

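The crop shows the probe leaning about 20° in the grip: tip end at crop (208,345), barrel end at (228,280), shoulder at (262,190).

```bash
python3 - <<'E'
from h import *
from scipy.optimize import least_squares
G0=np.array([.5089,-.0497,.2312])
uv=np.array([[208,345],[228,279],[262,190]])/6+[270,120]
# axis points: model params: theta, g (shoulder->G along axis), dz of G above TCP fixed by pad swing
s=np.array([-.065,-.035,0.])
for h in(.0187,.0215):
  G=G0+[0,0,h]
  def f(p,full=False):
    a=np.array([0,np.sin(p[0]),np.cos(p[0])])
    X=G+[0,p[2],0]+np.outer(s-p[1],a)
    return X if full else (proj("scene",X)-uv).ravel()
  r=least_squares(f,[.35,.036,0],x_scale=[.1,.01,.01]);print(h,np.degrees(r.x[0]),r.x[1:],r.fun.round(2));print(f(r.x,True)-G0)
  r=least_squares(lambda p:f([p[0],p[1],0]),[.35,.036],x_scale=[.1,.01]);print(h,np.degrees(r.x[0]),r.x[1:],r.fun.round(2))
# pivots by plane
def pl(u,v):
  p,d=ray("scene",u,v);return p+d*(G0[0]-p[0])/d[0]
Q=[pl(*q) for q in uv];print(np.array(Q)-G0)
for a,b in((0,1),(0,2),(1,2)):
  w=Q[b]-Q[a];print(np.degrees(np.arctan2(w[1],w[2])),np.linalg.norm(w))
# silhouette lines of barrel+handle left edges
E
```

```text
0.0187 18.924928648372738 [0.04053768 0.00051215] [-0.33  0.65  0.49 -0.42 -0.15 -0.2 ]
[[ 0.         -0.03371678 -0.08113277]
 [ 0.         -0.02398691 -0.05275444]
 [ 0.         -0.0126354  -0.01964639]]
0.0187 18.589132814975066 [0.04036437] [-0.27  0.66  0.47 -0.42 -0.27 -0.22]
0.0215 18.924928655548594 [0.04349768 0.00147216] [-0.33  0.65  0.49 -0.42 -0.15 -0.2 ]
[[ 0.         -0.03371678 -0.08113277]
 [ 0.         -0.02398691 -0.05275444]
 [ 0.         -0.0126354  -0.01964639]]
0.0215 17.985801562164546 [0.04300944] [-0.16  0.67  0.44 -0.43 -0.47 -0.26]
[[ 0.00000000e+00 -3.29621552e-02 -7.96119616e-02]
 [ 1.11022302e-16 -2.50392014e-02 -5.36084568e-02]
 [ 0.00000000e+00 -1.23265848e-02 -2.01578404e-02]]
16.94534535870932 0.027183735172947622
19.141066353228165 0.06293345129512103
20.808859941817797 0.03578483419868912
```

Emit:
move_arm([
  [0, 0, 0],
  [0, 0, 0],
  [0, 0, 0],
  [0, 0, 0],
  [0, 0, 0],
  [0, 0, 0],
  [0, 0, 0],
  [0, 0, 0],
  [0, 0, 0],
  [0, 0, 0],
], spin=[-7, -7, -7, -7, -7, -7, -7, -7, -7, -7], fingers=[5, 5, 5, 5, 5, 5, 5, 5, 5, 5])

```text
clock: 17.42
eef_pos: [0.5098, -0.0495, 0.2321]
ee_rot: [-0.535, -3.095, 0.0]
force: [1.2, 0.7, -2.0]
width: 0.246
finger_force: 62.7
```

Emit:
move_arm([
  [0, 0, 0],
  [0, 0, 0],
  [0, 0, 0],
  [0, 0, 0],
  [0, 0, 0],
  [0, 0, 0],
  [0, 0, 0],
  [0, 0, 0],
  [0, 0, 0],
], spin=[-7, -7, -7, -7, -7, -7, -7, -2.4, 0], fingers=[5, 5, 5, 5, 5, 5, 5, 5, 5])

```text
clock: 18.17
eef_pos: [0.5099, -0.0495, 0.2322]
ee_rot: [0.852, -3.023, -0.0]
force: [-0.3, -0.7, -1.9]
width: 0.253
finger_force: 62.7
```

```bash
python3 - <<'E'
from h import *
o=manip.get_obs();M=R.from_rotvec(o["ee_rot"]).as_matrix();print(o["eef_pos"],np.degrees(np.arctan2(M[1,0],M[0,0]))%360,o["force"])
S,e=tri((319.0,207.6),(321.75,217.25));print("ring tri",S,e,"scene@.041",atz("scene",321.75,217.25,.041))
T=np.array([.4729,-.0725,.1497]);print("travel cm",M.T@(T-o["eef_pos"])*100)
E
```

```text
[ 0.5098549  -0.04953506  0.23215377] 211.49343483504896 [-0.3251596  -0.65613423 -1.85501294]
ring tri [ 0.51067644 -0.04859221  0.03904804] 0.0021693776615705172 scene@.041 [ 0.51321211 -0.04804598  0.041     ]
travel cm [ 4.34706027 -0.02926388  8.247362  ]
```

Emit:
move_arm([
  [1, 0, 0],
  [2, 0, 0.5],
  [1.3, 0, 1.5],
  [0, 0, 2],
  [0, 0, 2],
  [0, 0, 1.5],
  [0, 0, 0.7],
  [0, 0, 0],
  [0, 0, 0],
], spin=[0, 0, 0, 0, 0, 0, 0, 0, 0], fingers=[5, 5, 5, 5, 5, 5, 5, 5, 5])

```text
clock: 18.92
eef_pos: [0.4732, -0.0721, 0.1506]
ee_rot: [0.847, -3.025, 0.0]
force: [1.3, 0.5, -1.6]
width: 0.247
finger_force: 62.7
```

```bash
python3 - <<'E'
from h import *
o=manip.get_obs();print(o["eef_pos"],o["force"],o["ft_torque"])
s=manip.camera("scene");t=manip.camera("top");cv2.imwrite("pics/s6.png",s);cv2.imwrite("pics/t6.png",t)
cv2.imwrite("pics/crop8.png",np.hstack([cv2.resize(s[165:245,275:370],(475,400),interpolation=cv2.INTER_CUBIC),cv2.resize(t[170:250,285:350],(325,400),interpolation=cv2.INTER_CUBIC)]))
tip=o["eef_pos"]+np.array([.0286,.01745,-.0805]);print(tip,proj("scene",tip),proj("top",tip))
E
```

```text
[ 0.47321247 -0.07207377  0.15058671] [ 1.27152376  0.54895286 -1.61910213] [ 0.0119107  -0.01362773  0.03623331]
[ 0.50181247 -0.05462377  0.07008671] [[317.59983012 204.4615337 ]] [[320.94711825 209.92563039]]
```

View pics/crop8.png

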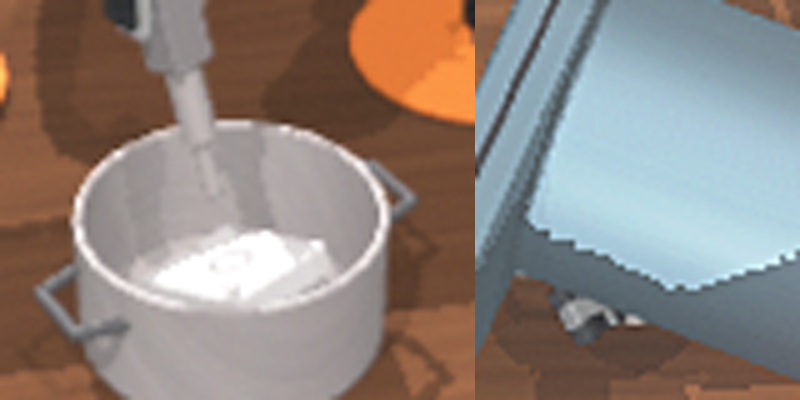

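The crop shows the tip at scene px (318,203), where it was predicted, above the ring at (322,217). Next I take a force baseline and approach along the axis.

```bash
cat > f.py <<'E'
from h import *
n=np.array([-.8536*.342,-.521*.342,.94]);F=[];P=[]
for i in range(10):
    manip.camera("scene");o=manip.get_obs();F.append(o["force"]);P.append(o["eef_pos"])
F=np.array(F);print("F",F.mean(0).round(2),"axial",(F@n).mean().round(2),"sd",(F@n).std().round(2),"tcp",np.mean(P,0).round(5),"along n (mm)",(np.mean(P,0)@n*1000).round(2),"t",o["clock"])
E
python3 f.py
```

```text
F [-0.11  0.02 -1.35] axial -1.24 sd 0.48 tcp [ 0.47367 -0.07195  0.15087] along n (mm) 16.36 t 19.5167
```

Emit:
move_arm([
  [-0.17, 0, 0.47],
  [-0.24, 0, 0.66],
  [-0.17, 0, 0.47],
  [-0.1, 0, 0.28],
  [0, 0, 0],
  [0, 0, 0],
], spin=[0, 0, 0, 0, 0, 0], fingers=[5, 5, 5, 5, 5, 5])

```text
clock: 20.02
eef_pos: [0.4789, -0.0681, 0.1311]
ee_rot: [0.848, -3.024, -0.001]
force: [-0.2, 0.7, -0.6]
width: 0.249
finger_force: 62.7
```

```bash
python3 f.py
```

```text
F [-0.16  0.06 -1.21] axial -1.1 sd 0.42 tcp [ 0.47923 -0.06837  0.13165] along n (mm) -3.97 t 20.5167
```

Emit:
move_arm([
  [-0.1, 0, 0.28],
  [-0.1, 0, 0.28],
  [0, 0, 0],
  [0, 0, 0],
], spin=[0, 0, 0, 0], fingers=[5, 5, 5, 5])

```text
clock: 20.85
eef_pos: [0.4807, -0.0671, 0.1256]
ee_rot: [0.848, -3.024, -0.001]
force: [-0.3, 0.3, -0.9]
width: 0.248
finger_force: 62.7
```

```bash
python3 f.py
```

```text
F [-0.04  0.06 -1.31] axial -1.23 sd 0.59 tcp [ 0.48086 -0.06728  0.12592] along n (mm) -10.03 t 21.35
```

Emit:
move_arm([
  [-0.1, 0, 0.28],
  [0, 0, 0],
  [0, 0, 0],
], spin=[0, 0, 0], fingers=[5, 5, 5])

```text
clock: 21.6
eef_pos: [0.4816, -0.0667, 0.1229]
ee_rot: [0.848, -3.025, -0.0]
force: [-0.4, 0.5, -1.8]
width: 0.25
finger_force: 62.7
```

```bash
python3 f.py
```

```text
F [-0.11 -0.1  -1.29] axial -1.17 sd 0.48 tcp [ 0.4817  -0.06675  0.12311] along n (mm) -13.01 t 22.1
```

Emit:
move_arm([
  [-0.07, 0, 0.19],
  [0, 0, 0],
  [0, 0, 0],
], spin=[0, 0, 0], fingers=[5, 5, 5])

```text
clock: 22.35
eef_pos: [0.4822, -0.0663, 0.1211]
ee_rot: [0.848, -3.025, -0.0]
force: [-1.0, -0.4, -1.0]
width: 0.25
finger_force: 62.7
```

```bash
python3 f.py
```

```text
F [ 0.15 -0.03 -0.98] axial -0.96 sd 0.33 tcp [ 0.48231 -0.06639  0.12121] along n (mm) -15.04 t 22.85
```

Emit:
move_arm([
  [-0.07, 0, 0.19],
  [0, 0, 0],
  [0, 0, 0],
], spin=[0, 0, 0], fingers=[5, 5, 5])

```text
clock: 23.1
eef_pos: [0.483, -0.066, 0.1193]
ee_rot: [-0.848, 3.025, -0.0]
force: [0.1, -1.2, 0.1]
width: 0.25
finger_force: 62.8
```

```bash
python3 f.py
```

```text
F [ 0.2  -0.14 -1.18] axial -1.14 sd 0.46 tcp [ 0.48293 -0.06605  0.11934] along n (mm) -17.04 t 23.6
```

Emit:
move_arm([
  [-0.07, 0, 0.19],
  [0, 0, 0],
  [0, 0, 0],
], spin=[0, 0, 0], fingers=[5, 5, 5])

```text
clock: 23.85
eef_pos: [0.4835, -0.0657, 0.1174]
ee_rot: [0.848, -3.025, 0.0]
force: [-0.2, -0.4, 0.9]
width: 0.252
finger_force: 62.9
```

```bash
python3 f.py
```

```text
F [ 0.08 -0.31 -0.05] axial -0.02 sd 0.57 tcp [ 0.48351 -0.06568  0.11744] along n (mm) -19.05 t 24.35
```

Emit:
move_arm([
  [-0.07, 0, 0.19],
  [0, 0, 0],
  [0, 0, 0],
], spin=[0, 0, 0], fingers=[5, 5, 5])

```text
clock: 24.6
eef_pos: [0.4841, -0.0653, 0.1155]
ee_rot: [0.848, -3.025, 0.0]
force: [-0.7, -0.7, 1.0]
width: 0.25
finger_force: 63.0
```

```bash
python3 f.py
```

```text
F [-0.54 -0.61  0.76] axial 0.98 sd 0.35 tcp [ 0.48408 -0.06532  0.11553] along n (mm) -21.08 t 25.1
```

Emit:
move_arm([
  [-0.06, 0, 0.16],
  [0, 0, 0],
  [0, 0, 0],
], spin=[0, 0, 0], fingers=[5, 5, 5])

```text
clock: 25.35
eef_pos: [0.4846, -0.065, 0.1139]
ee_rot: [0.848, -3.025, 0.0]
force: [-1.3, -0.0, 1.6]
width: 0.248
finger_force: 63.1
```

```bash
python3 f.py; python3 - <<'E'
from h import *
s=manip.camera("scene")
for n in("probe_tip","probe","face"):
  for d in manip.regions_of("scene",n)[:2]:
    v,u=np.nonzero(d["region"]);b=v>v.max()-3;print(n,d["p"],np.round(d["rect"]),"bottom",u[b].mean(),v.max())
print("ring px",proj("scene",[.5107,-.049,.041]),"tip exp",proj("scene",[.5117,-.0485,.041]))
print([round(float((d["rect"][0]+d["rect"][2])/2)) for d in manip.look_for("scene","lid")])
# local appearance: grey values around ring
g=cv2.cvtColor(s,6);print(g[208:226,310:334])
E
```

```text
F [-1.31 -1.25  1.57] axial 2.08 sd 0.59 tcp [ 0.4846  -0.06501  0.11393] along n (mm) -22.79 t 25.85
probe 0.84 [305. 162. 320. 216.] bottom 320.6363636363636 216
probe 0.28 [426. 198. 493. 236.] bottom 466.59016393442624 237
ring px [[321.08900804 216.63392244]] tip exp [[321.40364314 216.87092817]]
[205, 461, 372, 249, 173]
[[170 172 173 174 174 160 158 168 180 186 186 172 156 152 154 152 149 149
  149 151 150 148 164 171]
 [170 169 170 171 171 169 166 170 170 172 163 155 153 152 152 152 152 150
  150 149 150 149 153 166]
 [169 169 172 171 170 171 171 171 171 170 172 163 167 168 160 156 154 151
  148 149 148 148 148 162]
 [170 172 172 172 172 170 171 185 186 180 184 174 179 182 177 175 195 239
  246 204 161 151 160 168]
 [167 175 186 191 195 192 205 217 195 180 185 178 168 242 251 251 254 255
  255 254 236 203 199 198]
 [188 194 198 201 202 201 209 212 202 182 183 183 204 252 254 254 255 255
  255 255 255 243 220 217]
 [196 201 200 200 198 200 202 201 249 223 181 184 206 248 253 255 255 255
  255 255 255 249 222 221]
 [193 199 199 200 200 199 248 252 254 237 185 185 183 222 234 25
[... 347 characters left out ...]
55 255 255 255 255 255 251 250 253 230 196 207 243 250 255 255 255
  255 255 255 251 241 225]
 [255 255 255 255 255 255 255 255 255 251 226 221 223 223 222 254 255 255
  255 254 245 224 219 219]
 [255 255 255 255 255 255 255 255 253 233 221 221 222 223 223 254 255 255
  250 233 222 218 220 220]
 [251 254 255 255 255 255 255 255 248 220 220 220 220 221 221 251 253 245
  224 218 219 219 220 220]
 [214 232 238 248 251 254 255 255 249 222 222 221 221 220 219 230 228 223
  220 219 219 220 219 219]
 [198 198 199 209 214 233 239 244 228 219 221 223 222 220 218 217 216 220
  220 219 218 219 209 220]
 [198 194 193 196 197 199 200 199 202 206 208 210 217 220 217 216 217 219
  214 206 205 209 200 202]]
```

The tip sits at scene px (321,218) inside the ring, centred near (322,217). It is pressed about 6 mm, and the axial force rose about 3 N. The lid is still on the board. Handing in.

```bash
python3 -c "
from cell import manip
print(manip.close_job())"
```

```text
the job is handed in; nothing more can be done
None
```

I handed the job in at about 26 s with the lid flat on the board and the probe still held in the gripper, its tip inside the ring at about 19–20° lean (face 20°) and pressed about 6 mm (3 N); the verdict was not shown.

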